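# Reverse a battery box in its locking sleeve

## Task

The blue battery box was loaded into the charging dock the wrong way round, with its copper contacts sticking out. Pull the red lock pin right up, slide the box completely out of the metal sleeve, turn it end for end and slide it fully home again with the copper contacts inside, holes still facing up, then push the red pin all the way back down to lock it and let go. Leave everything else on the shelf where it is.

Things in the scene. Friction and masses are not known exactly. Their poses are not given: they have to be found in the camera images.
- dock: Charging dock, fixed: grey base plate 296 x 100 x 8 mm (x -146 to 150) with an aluminium sleeve over its +x part. Origin on its underside at shelf height; the box slides in along +x, which points left (+y world) within 0.5 rad; z up. Plate top (z = 8) runs level into the sleeve; x -146 to 35 is landing space. Steel boss 18 mm wide on the sleeve roof at x = 110, y = 0, top z = 64, carries the pin.
- battery_box: Blue plastic box 150 x 46 x 34 mm (x, y, z), 0.25 to 0.5 kg. Origin: centre of underside, z up. Copper strips on its -x end, white band on its +x end. Two holes 16 mm wide, 20 deep in its top at x = -45 and +45. Starts fully home, axes parallel to the dock's, origin at dock x = 65, z = 8, copper end sticking out 45 mm from the mouth. Finished: same place, turned half a turn about z.
- contact_end (a point): Centre of the battery box's end face with the copper contacts (-x end, 17 mm above its underside).
- plain_end (a point): Centre of the battery box's plain white-banded end face (+x end, 17 mm above its underside).
- lock_pin (a joint): Lock pin height (m): 0 down and locked (start), 0.024 up at its stop. A spring detent holds it down: about 10 N to lift it the first 5 mm, then 3 N; pushing down 3 N, then 10 N for the click in the last 10 mm; stays where left. Above 0.015 the box is free. Goes down only with a box hole within 3 mm under it, so with the box against the stop; the 10 mm shaft then reaches 13 mm into the box.
- pin_head (a point): Centre of the top of the lock pin's red head, a vertical cylinder of 26 mm diameter and 24 mm height, gripped or pressed from above (fully down: top 90 mm, underside 66 mm above the shelf). Moves up and down with the pin.
- mouth (a point): Centre of the sleeve's mouth (dock x = 35, y = 0, z = 25 mm). Inside, the sleeve is 49 mm wide and 38 mm high (z 8 to 46); the mouth flares to about 60 mm wide, tapering to 49 at x = 55. Outside it is 57 mm wide (about 70 at the mouth), roof top at z = 50 mm.
- stop_face (a point): Centre of the sleeve's end stop (dock x = 140, z = 25 mm).
- torch: Bystander: silver torch lying on its side, 140 mm long, 38 mm high, beside the dock.
- screwdriver: Bystander: screwdriver lying beside the dock.
- globe_bulb: Bystander: glass globe bulb of 90 mm diameter on a white round socket, 135 mm high, beyond the dock.
- carton: Bystander: cardboard lamp carton 75 x 75 x 120 mm, beyond the dock.
- cleaner: Bystander: spray can, 52 mm diameter, 160 mm high, beyond the dock.
- meter: Bystander: yellow multimeter lying flat, 150 x 80 x 42 mm, to the left.
- cell_tray: Bystander: white tray of round cells, 150 x 100 x 40 mm, to the right.
Things that resemble listed ones, but are neither listed nor needed, are in the scene too. Of the things that look like the battery_box, the middle-sized one is meant.

How it is judged (in metres and radians):
On the way, in this order (a step that is already met when the one before it is completed fails the run):
1. the lock pin is pulled up clear of the box (value of joint lock_pin above 0.015 m), for 0.1 s.
2. the box is completely out of the sleeve (x of plain_end in the frame of dock below 0.036 m), for 0.1 s.
3. the box is fully home again, copper contacts inside (x of contact_end in the frame of dock above 0.136 m and x of plain_end in the frame of dock below -0.005 m and y of contact_end in the frame of dock between -0.005 and 0.005 m and angle between battery_box's own z axis and vertical below 0.06 rad), for 0.1 s.
At the end, for the whole second after the job is handed in: The box is back in the sleeve reversed: copper end within 4 mm of the end stop and 5 mm of the centre line, flat on the plate (tilt under 0.06 rad, underside within 4 mm of the plate), at rest, and the lock pin is down to within 3 mm (all of step 3 and value of joint lock_pin below 0.003 m and linear speed of battery_box below 0.01 m/s and z of battery_box in the frame of dock between 0.004 and 0.012 m); the robot touches nothing.
It fails at once if a bystander (torch, screwdriver, bulb, carton, spray can, meter or cell tray) is shifted more than 30 mm (distance of any of torch, screwdriver, globe_bulb, carton, cleaner, meter, cell_tray from where it was at the start of the episode above 0.03 m).
It fails at once if the globe bulb, carton or spray can is tipped (angle between any of globe_bulb, carton, cleaner's own z axis and vertical above 0.35 rad).
It also fails if it takes over 72 s, if anything falls off the work surface, if the arm or the gripper's body presses on something with over 40 N, if the wrist force passes 120 N, or if a joint passes its speed limit or range.

## Robot

A 6-joint arm with a two-finger parallel gripper is mounted at the origin on the work surface. World frame = base frame: x ahead of the robot, y to its left, z up, the work surface at z = 0. Lengths are in mm, angles in rad, forces in N, time in s.
With the tool pointing down it reaches from about 275 to 1000 mm from the base axis. Payload 8.4 kg.
Tool frame: the origin (TCP) lies between the finger pads; the fingertips stand r.finger_overhang ahead of it and the grasp point (between the pads) is the TCP (r.finger_overhang is the distance from the TCP to the fingertips, in mm); z points along the fingers, y is the line along which they close (so a half turn about z gives the same grasp; the last joint's range is limited). The gripper opens to 85 mm and grips with 20 to 120 N. Pads are 22 mm wide; open, the fingers measure 114 mm over their backs; the gripper's body (76 mm by 85 mm) begins 54 mm behind the grasp point. The pads swing forward as they close: fully open they stand 13 mm farther back than shut.
Start: joints at [-1.257, 0.353, 1.633, -0, 1.155, -0.002], TCP at [194.109, -594.096, 250.281] pointing down, gripper open.
Joint ranges: [-2.63, 2.63], [-0.92, 2.1], [0.06, 2.66], [-1.3, 4.44], [0, 2.69], [-3.02, 3.02]. Speed limits (rad/s): [2.22, 2.22, 2.79, 3.14, 3.14, 3.14].

## Interface

Orientations are given as [roll, pitch, yaw] about the fixed x, y, z axes, in that order (R = Rz(yaw) Ry(pitch) Rx(roll)).
In Python, from rig import r, cams, sign_off gives the robot as it stands.
- The arm moves only by the shell command python3 -m crank 'ROWS' [FORCE]. ROWS is JSON, a list of rows, each a list of 7 numbers: the shift along the tool's x, y, z in m, then the turn, a rotation vector about the tool's x, y, z in rad, then the closure, from 0 (fully open) to 1 (shut). In form: [[dx, dy, dz, ax, ay, az, gripper], ...]. A call has 1 to 5 rows; each row is the pose to reach, as a shift and turn from the pose commanded when the call began, along the tool's axes at that moment; what a row does not reach only later rows make up. A row lasts 1/10 s, in which the tool goes at most 50 mm and 8.59 degrees, less where a joint would pass 70% of its speed; a pose out of reach is approached as far as the arm can. A call with a gripper value outside its range is refused whole. The fingers move at their own pace and stop on an object; FORCE is the grip in N (left out, the last holds). Time passes only in rows, so rows that repeat a pose let the fingers close. It gives the time, the measured TCP pose, the force, the opening and the grip force at its end, in the units of the state.
- r.sense(): the state, without advancing time (a new reading comes with each control period).
- cams.grab_frame(name): name is "scene" or "side" or "wrist"; returns a dict with "image" (384x512x3 uint8, red, green, blue), "fx", "fy", "cx", "cy" (pixels), "D" ([k1, k2, p1, p2, k3] as OpenCV has them; the pictures are not rectified), "position" and "orientation" of the camera in the world. Camera axes: x right, y down, z forward; pixel columns grow to the right and rows downward; lengths in mm; the calibration is good to about 2 mm. A picture is of the moment at which its call begins. There is no depth.
- sign_off(): hands the job in; it is judged then, once.
The state is a dict: "clock": time; "qpos": joint angles; "qvel": joint speeds; "joint_efforts": joint torques, N m; "eef_pos": TCP position; "tcp_rot": TCP orientation; "contact_force": force on the tool from outside, world axes, zero at the start; "wrist_torque": the same for the moment, N m; "opening": opening from 0.0 (shut) to 1.0 (fully open); "grasp_force": force on a finger pad.
Only numpy, scipy, OpenCV 4.12 (cv2) and the standard library are available. Lean on these libraries where they do the work, as an engineer would, in place of code of your own. Each camera call takes 0.05 s, during which the arm holds its last target. There are 200 camera calls.

## Working session

There is one attempt and no reset: what is moved stays moved. The work goes in short steps, Python scripts to look and compute and a shell command to move; the robot and the scene stay as the last step left them, time stands still between calls to the robot, and variables do not carry over. Pictures are saved under pics/ and viewed, at most 11 in all, crops included, and the job is handed in when it is done.

```bash
ls; mkdir -p pics; python3 - <<'E'
from rig import r,cams
import cv2
print(r.sense(), r.finger_overhang)
for n in ["scene","side"]:
    f=cams.grab_frame(n); im=f.pop("image"); print(n,f)
    cv2.imwrite(f"pics/{n}0.png",cv2.cvtColor(im,cv2.COLOR_RGB2BGR))
a=cv2.imread("pics/scene0.png");cv2.imwrite("pics/s0.png",cv2.resize(a,(800,600)))
a=cv2.imread("pics/side0.png");cv2.imwrite("pics/d0.png",cv2.resize(a,(800,600)))
E
```

```text
pics
{'clock': 0.0, 'qpos': array([-1.25742978e+00,  3.53646487e-01,  1.63414189e+00,  2.94398203e-05,
        1.15519200e+00, -2.37563151e-03]), 'qvel': array([-0.00115183, -0.00170916,  0.00014014, -0.00068555,  0.00089941,
        0.00013026]), 'joint_efforts': array([-7.87403078e-04, -6.05256701e+01, -3.42058110e+01,  9.77515924e-05,
        9.65032697e-03, -2.02309320e-05]), 'eef_pos': array([ 193.95983821, -593.66683643,  249.55938013]), 'tcp_rot': array([-3.14020500e+00, -3.02137918e-05,  3.15730250e-01]), 'contact_force': array([-0.23514359, -0.03630252,  0.14459343]), 'wrist_torque': array([ 0.02711037,  0.00940747, -0.0290059 ]), 'grasp_force': 0.0, 'opening': 1.0037723407198187} 19.0
scene {'fx': 470.2905676136407, 'fy': 470.2905676136407, 'cx': 262.9909295946905, 'cy': 193.7119415966669, 'D': array([0.06636694, 0.        , 0.        , 0.        , 0.        ]), 'position': array([1227.40385145, -848.0681696 , 1171.0086552 ]), 'orientation': array([-2.35641643,  0.01351203,  0.63812893])}
side {'fx': 495.56975299739975, 'fy': 495.56975299739975, 'cx': 261.79124108554134, 'cy': 191.37165588864426, 'D': array([-0.18454172,  0.        ,  0.        ,  0.        ,  0.        ]), 'position': array([ 510.43117615, 1083.44586377,  815.47477994]), 'orientation': array([-2.16334277,  0.02139469, -3.09411169])}
```

View pics/s0.png

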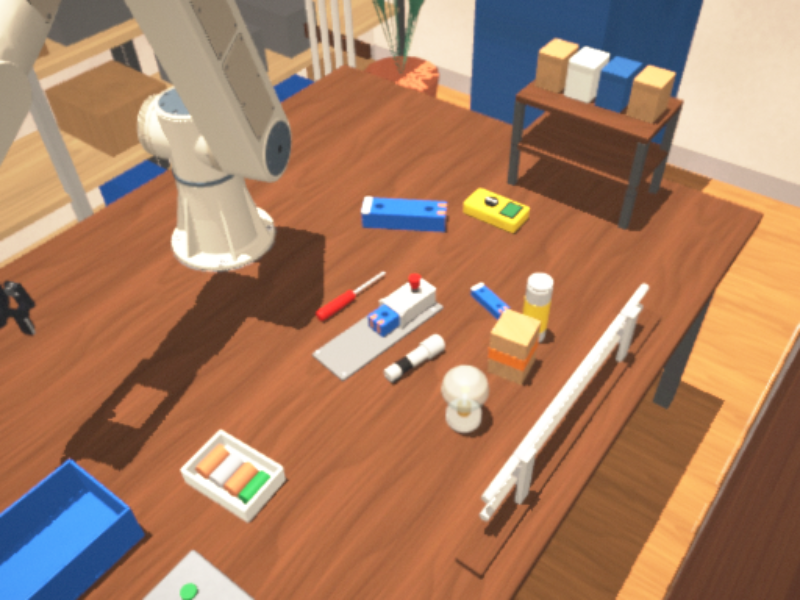

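View pics/d0.png

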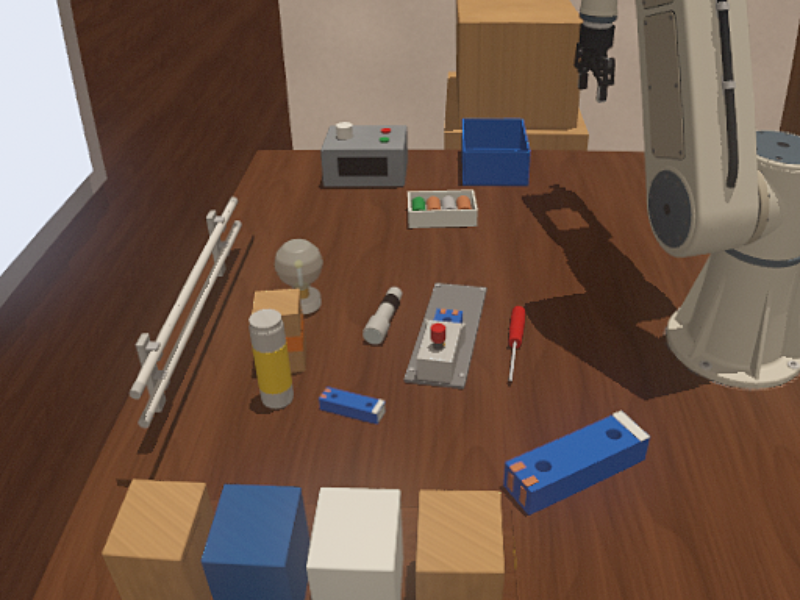

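The scene shows the dock with its plate's near corners at (315,353) and (340,376) and the pin head top at about (415,278). In the side view the plate corners are at (438,285), (486,289), (406,380) and (463,385), and the pin top is at about (438,326). The dock holds the middle-sized box.

```bash
cat > h.py <<'E'
import numpy as np, cv2
from rig import r,cams
from scipy.spatial.transform import Rotation as Ro
def hit(f,uv,z):   # uv in native pixels
    K=np.array([[f["fx"],0,f["cx"]],[0,f["fy"],f["cy"]],[0,0,1]])
    p=cv2.undistortPoints(np.array([[uv]],float),K,f["D"])[0,0]
    d=Ro.from_euler("xyz",f["orientation"]).apply([p[0],p[1],1]); c=f["position"]
    return c+d*(z-c[2])/d[2]
def crop(f,x0,y0,x1,y1,s,name):
    im=cv2.cvtColor(f["image"],cv2.COLOR_RGB2BGR)[y0:y1,x0:x1]
    cv2.imwrite(name,cv2.resize(im,None,fx=s,fy=s,interpolation=cv2.INTER_CUBIC))
E
python3 - <<'E'
from h import *
np.set_printoptions(precision=1,suppress=True)
s=cams.grab_frame("scene");d=cams.grab_frame("side")
k=.64
for n,f,pts in [("scene",s,[(315,353,8),(342,376,8),(442,307,8),(415,277,90)]),("side",d,[(438,285,8),(486,289,8),(406,380,8),(463,385,8),(438,326,90)])]:
    for u,v,z in pts: print(n,(u,v),hit(f,(u*k,v*k),z))
crop(s,195,165,295,245,7,"pics/s1.png"); crop(d,250,175,320,255,7,"pics/d1.png")
E
```

```text
scene (315, 353) [ 447.9 -161.1    8. ]
scene (342, 376) [ 534.1 -175.2    8. ]
scene (442, 307) [586.4 105.9   8. ]
scene (415, 277) [532.5  79.2  90. ]
side (438, 285) [ 531.4 -163.     8. ]
side (486, 289) [ 439.9 -150.4    8. ]
side (406, 380) [578.4 120.6   8. ]
side (463, 385) [486.3 131.3   8. ]
side (438, 326) [527.3  83.8  90. ]
```

View pics/s1.png

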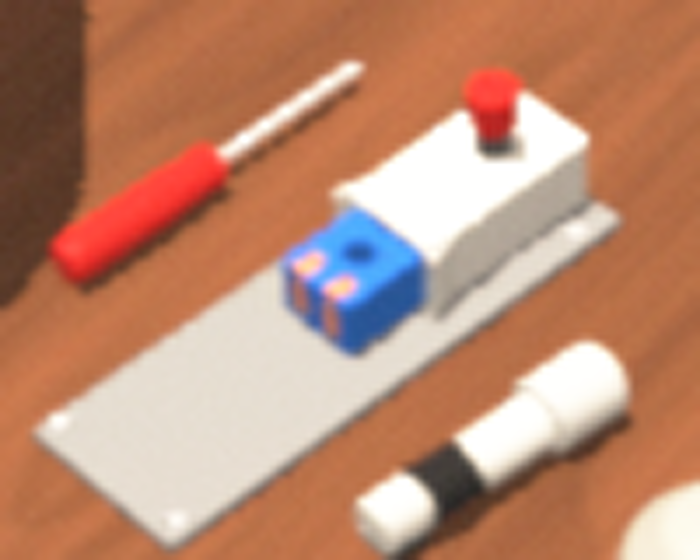

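View pics/d1.png

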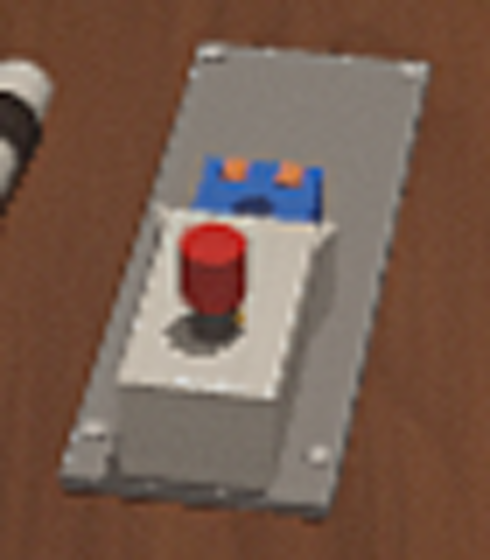

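The enlarged scene crop puts the plate corners at (37,433), (172,545) and (618,218), with the pin top at about (493,87). The side crop has them at (198,45), (428,65), (62,478) and (328,505), with the pin top at (213,243). The box sticks out with its copper showing.

```bash
python3 - <<'E'
from h import *
from scipy.optimize import least_squares
np.set_printoptions(precision=3,suppress=True)
s=cams.grab_frame("scene");d=cams.grab_frame("side")
L=[(s,195,165,[((37,433),(-146,50,8)),((172,545),(-146,-50,8)),((618,218),(150,-50,8)),((493,87),(110,0,90))]),
(d,250,175,[((198,45),(-146,-50,8)),((428,65),(-146,50,8)),((62,478),(150,-50,8)),((328,505),(150,50,8)),((213,243),(110,0,90))])]
obs=[];mod=[]
for f,x,y,ps in L:
    for (u,v),m in ps: obs.append(hit(f,(x+(u-3)/7,y+(v-3)/7),m[2])[:2]);mod.append(m[:2])
obs=np.array(obs);mod=np.array(mod)
def F(p): 
    c,n=np.cos(p[2]),np.sin(p[2]); return mod@np.array([[c,n],[-n,c]])+p[:2]-obs
q=least_squares(lambda p:F(p).ravel(),[515,0,1.4]).x
print(q);print(F(q))
c,n=np.cos(q[2]),np.sin(q[2])
for x in (110,12,-103,-50,65): print(x,q[:2]+[c*x,n*x])
E
```

```text
[512.436 -24.947   1.421]
[[-3.579  4.222]
 [ 0.547  3.535]
 [ 0.107  7.01 ]
 [-1.152  4.709]
 [ 1.162 -6.176]
 [ 0.522 -5.48 ]
 [ 2.206 -3.465]
 [-0.663 -1.651]
 [ 0.85  -2.705]]
110 [528.862  83.82 ]
12 [514.228 -13.082]
-103 [ 497.055 -126.792]
-50 [504.969 -74.386]
65 [522.142  39.324]
```

```bash
cat >> h.py <<'E'
def go(p,yaw):
    s=r.sense(); e=s["eef_pos"]; T=Ro.from_euler("xyz",s["tcp_rot"])
    G=Ro.from_euler("xyz",[np.pi,0,yaw])
    print("t",round(s["clock"],2),"at",e.round(1),s["tcp_rot"].round(3),"q6",s["qpos"][5].round(3),"F",s["contact_force"].round(1),"open",round(s["opening"],2))
    print("shift",(T.inv().apply(np.array(p)-e)/1000).round(4),"turn",(T.inv()*G).as_rotvec().round(3))
def dk(x,y,z,o=(512.4,-24.9),a=1.421): return [o[0]+x*np.cos(a)-y*np.sin(a),o[1]+x*np.sin(a)+y*np.cos(a),z]
E
A='[.175,-.179,0,0,0,0,0]'
python3 -m crank '[[0.175,-0.179,0,0,0,0,0],[0.175,-0.179,0,0,0,0,0],[0.175,-0.179,0,0,0,0,0],[0.175,-0.179,0,0,0,0,0],[0.175,-0.179,0,0,0,0,0]]'
python3 -m crank '[[0.175,-0.179,0,0,0,0,0],[0.175,-0.179,0,0,0,0,0],[0.175,-0.179,0,0,0,0,0],[0.175,-0.179,0,0,0,0,0],[0.175,-0.179,0,0,0,0,0]]'
python3 - <<'E'
from h import *
go(dk(110,0,220),1.421)
E
```

```text
clock: 0.8
eef_pos: [305.1, -368.2, 250.4]
tcp_rot: [3.141, -0.0, 0.315]
contact_force: [1.3, -0.6, 0.3]
opening: 0.998
grasp_force: 0.0
clock: 1.3
eef_pos: [415.9, -143.8, 250.6]
tcp_rot: [3.141, -0.001, 0.316]
contact_force: [1.1, -1.2, -0.8]
opening: 1.002
grasp_force: 0.0
t 1.3 at [ 415.9 -143.8  250.6] [ 3.141e+00 -1.000e-03  3.160e-01] q6 0.919 F [ 1.1 -1.2 -0.8] open 1.0
shift [ 0.178  -0.1814  0.0307] turn [ 1.000e-03 -0.000e+00 -1.105e+00]
```

```bash

python3 -m crank '[[0.178,-0.181,0.03,0,0,0,0],[0.178,-0.181,0.03,0,0,0,0],[0.178,-0.181,0.03,0,0,0,0],[0.178,-0.181,0.03,0,0,0,0],[0.178,-0.181,0.03,0,0,0,0]]' >/dev/null
python3 -m crank '[[0,0,0,0,0,-0.7,0],[0,0,0,0,0,-0.7,0],[0,0,0,0,0,-0.7,0],[0,0,0,0,0,-0.7,0],[0,0,0,0,0,-0.7,0]]' >/dev/null
python3 -m crank '[[0,0,0,0,0,-0.405,0],[0,0,0,0,0,-0.405,0],[0,0,0,0,0,-0.405,0],[0,0,0,0,0,-0.405,0]]' >/dev/null
python3 - <<'E'
from h import *
go(dk(110,0,220),1.421)
f=cams.grab_frame("wrist"); print({k:f[k] for k in f if k!="image"}); crop(f,0,0,512,384,1.5,"pics/w1.png")
E
```

```text
t 2.7 at [525.8  76.7 220.9] [-3.142 -0.     1.422] q6 0.29 F [ 0.5  1.  -1.3] open 1.0
shift [0.0076 0.0019 0.0009] turn [-0.    -0.     0.001]
{'fx': 267.2361552975184, 'fy': 267.2361552975184, 'cx': 251.48972215922257, 'cy': 188.8039656965352, 'D': array([-0.01909885,  0.        ,  0.        ,  0.        ,  0.        ]), 'position': array([535.74078024, 144.4751611 , 344.69959614]), 'orientation': array([ 2.86887270e+00, -1.42759954e-04, -1.49010197e-01])}
```

View pics/w1.png

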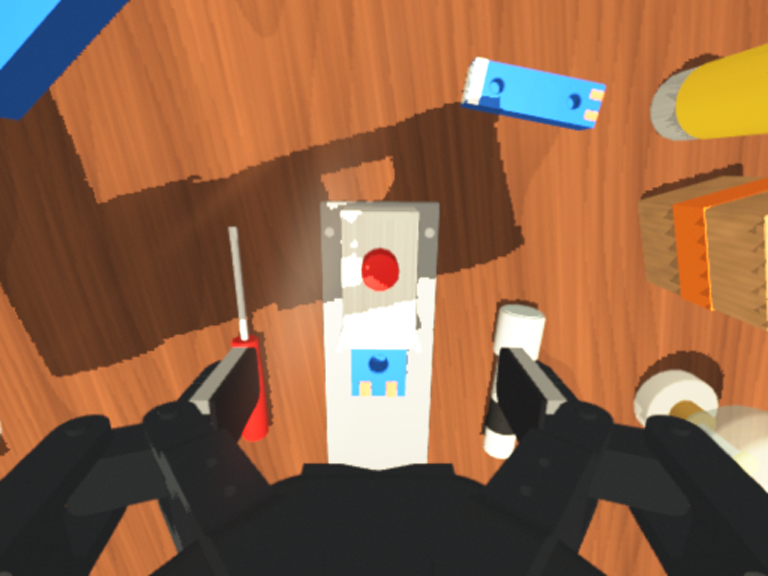

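The wrist view shows the pin head centred at about (381,271). The plate's +x corners are at (320,202) and (440,202). The box's copper end has its top edge from (351,396) to (407,396), with the mouth at row 349 and the hole at (378,365).

```bash
python3 - <<'E'
from h import *
f=cams.grab_frame("wrist")
P={}
for n,u,v,z in [("pin",381,271,90),("c+",320,202,8),("c-",440,202,8),("e1",328,460,8),("e2",428.5,460,8),("b1",351,396,42),("b2",407,396,42),("hole",378,365,42)]:
    P[n]=hit(f,(u/1.5,v/1.5),z); print(n,P[n].round(1))
a=(P["e1"]+P["e2"])/2;b=(P["c+"]+P["c-"])/2;d=b-a
yaw=np.arctan2(d[1],d[0]);print("yaw",yaw,"hole-pin yaw",np.arctan2(*(P["pin"]-P["hole"])[1::-1]),"dist hole-pin(want 90)",np.linalg.norm((P["pin"]-P["hole"])[:2]), np.linalg.norm((P["c+"]-P["c-"])[:2]))
for yw in (1.421,): 
  u=np.array([np.cos(yw),np.sin(yw)]); print("origin via pin",P["pin"][:2]-110*u,"via plate end",b[:2]-150*u, "via hole",P["hole"][:2]-20*u)
E
```

```text
pin [528.9  81.8  90. ]
c+ [485.6 127.4   8. ]
c- [583.6 112.3   8. ]
e1 [ 445.1 -122.5    8. ]
e2 [ 544.4 -137.8    8. ]
b1 [485.8 -34.5  42. ]
b2 [533.  -41.8  42. ]
hole [513.   -9.2  42. ]
yaw 1.412931147665712 hole-pin yaw 1.3982634669929495 dist hole-pin(want 90) 92.42195522574443 99.16486613989271
origin via pin [512.4738827  -26.92366214] via plate end [512.19737563 -28.44344238] via hole [510.03835914 -28.98130252]
```

```bash
sed -i 's/o=(512.4,-24.9),a=1.421/o=(512,-27.2),a=1.418/' h.py
python3 -m crank '[[0.005,0.0025,0.05,0,0,0,0],[0.005,0.0025,0.1,0,0,0,0],[0.005,0.0025,0.125,0,0,0,0],[0.005,0.0025,0.137,0,0,0,0],[0.005,0.0025,0.137,0,0,0,0.3]]' >/dev/null
python3 -m crank '[[0,0,0,0,0,0,0.5],[0,0,0,0,0,0,1],[0,0,0,0,0,0,1],[0,0,0,0,0,0,1],[0,0,0,0,0,0,1]]' 50
python3 -m crank '[[0,0,0,0,0,0,1],[0,0,0,0,0,0,1],[0,0,0,0,0,0,1]]'
```

```text
clock: 3.8
eef_pos: [528.1, 81.5, 85.3]
tcp_rot: [-3.14, -0.0, 1.42]
contact_force: [-9.0, 1.8, 11.3]
opening: 0.287
grasp_force: 48.7
clock: 4.1
eef_pos: [528.1, 81.4, 85.3]
tcp_rot: [-3.14, -0.0, 1.42]
contact_force: [-8.8, 1.8, 11.9]
opening: 0.284
grasp_force: 48.7
```

```bash

python3 -m crank '[[0,0,-0.005,0,0,0,1],[0,0,-0.01,0,0,0,1],[0,0,-0.015,0,0,0,1],[0,0,-0.02,0,0,0,1],[0,0,-0.023,0,0,0,1]]'
python3 -m crank '[[0,0,-0.002,0,0,0,1],[0,0,-0.002,0,0,0,1],[0,0,-0.002,0,0,0,1]]'
```

```text
clock: 4.6
eef_pos: [528.0, 81.4, 107.5]
tcp_rot: [-3.14, -0.0, 1.421]
contact_force: [-5.5, 3.6, -2.9]
opening: 0.285
grasp_force: 51.5
clock: 4.9
eef_pos: [528.1, 81.4, 109.4]
tcp_rot: [-3.14, -0.0, 1.421]
contact_force: [-6.3, 3.2, -0.3]
opening: 0.283
grasp_force: 51.7
```

```bash

python3 -m crank '[[0,0,0,0,0,0,0.4],[0,0,0,0,0,0,0],[0,0,0,0,0,0,0],[0,0,-0.03,0,0,0,0],[0,0,-0.07,0,0,0,0]]' 
python3 -m crank '[[-0.05,0,0,0,0,0,0],[-0.098,0,0,0,0,0,0],[-0.098,0,0,0,0,0,0]]' 
python3 - <<'E'
from h import *
go(dk(12,0,32),1.418)
f=cams.grab_frame("wrist"); crop(f,130,120,390,315,3,"pics/w2.png")
print(f["position"],f["orientation"])
E
```

```text
clock: 5.4
eef_pos: [528.0, 80.9, 178.4]
tcp_rot: [-3.138, 0.001, 1.421]
contact_force: [1.3, -0.2, 0.2]
opening: 0.998
grasp_force: 0.0
clock: 5.7
eef_pos: [514.0, -19.9, 179.7]
tcp_rot: [3.14, 0.001, 1.418]
contact_force: [0.5, 0.1, -0.4]
opening: 1.002
grasp_force: 0.0
t 5.7 at [514.  -19.9 179.7] [3.140e+00 1.000e-03 1.418e+00] q6 0.114 F [ 0.5  0.1 -0.4] open 1.0
shift [ 0.0047 -0.001   0.1477] turn [ 0.001  0.001 -0.   ]
[524.07999098  48.10842048 303.34082366] [ 2.86748640e+00 -1.40564396e-03 -1.53612352e-01]
```

View pics/w2.png

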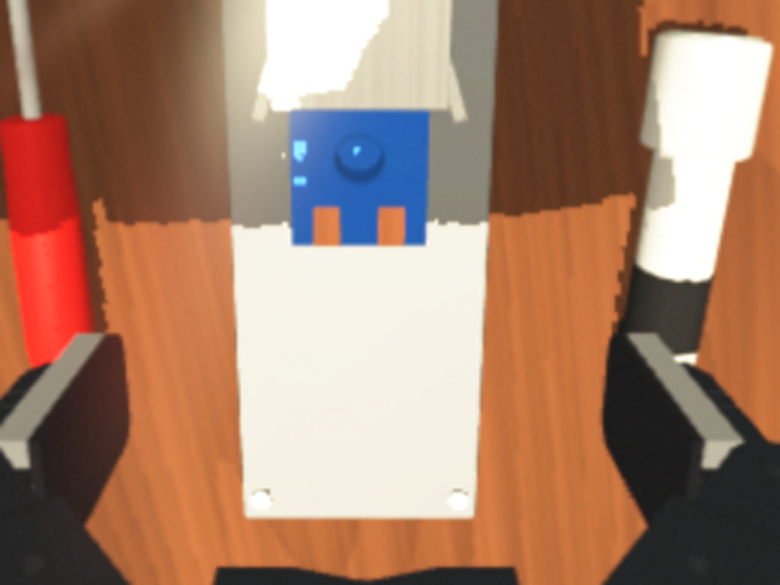

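The crop shows the box's copper end edge from (291,245) to (427,245), the hole at (359,153) and the plate's -x end at row 517, from column 245 to 475. Nothing blocks the descent on either side.

```bash
python3 - <<'E'
from h import *
f=cams.grab_frame("wrist")
for n,u,v,z in [("b1",291,245,42),("b2",427,245,42),("hole",359,150,42),("p1",245,517,8),("p2",475,517,8),("m1",290,110,42),("m2",429,110,42)]:
    p=hit(f,(130+(u-1)/3,120+(v-1)/3),z); d=p[:2]-np.array([512,-27.2]); c,s=np.cos(1.418),np.sin(1.418)
    print(n,p.round(1),"dock",round(d@[c,s],1),round(d@[-s,c],1))
E
```

```text
b1 [486.4 -31.8  42. ] dock -8.4 24.6
b2 [532.5 -39.   42. ] dock -8.5 -22.0
hole [514.6  -2.6  42. ] dock 24.7 1.2
p1 [ 439.8 -160.6    8. ] dock -142.8 51.1
p2 [ 537.6 -175.9    8. ] dock -143.1 -47.9
m1 [494.3  14.   42. ] dock 38.1 23.7
m2 [539.3   7.   42. ] dock 38.0 -21.8
```

```bash
sed -i 's/o=(512,-27.2)/o=(511.2,-25.5)/' h.py
python3 -m crank '[[0.004,-0.002,0.05,0,0,0,0],[0.004,-0.002,0.1,0,0,0,0],[0.004,-0.002,0.135,0,0,0,0],[0.004,-0.002,0.148,0,0,0,0],[0.004,-0.002,0.148,0,0,0,0]]'
python3 -m crank '[[0,0,0,0,0,0,0.3],[0,0,0,0,0,0,1],[0,0,0,0,0,0,1],[0,0,0,0,0,0,1],[0,0,0,0,0,0,1]]' 60
python3 -m crank '[[-0.005,0,0,0,0,0,1],[-0.01,0,0,0,0,0,1],[-0.02,0,0,0,0,0,1]]'
```

```text
clock: 6.3
eef_pos: [512.2, -10.6, 29.6]
tcp_rot: [-3.138, 0.0, 1.422]
contact_force: [0.4, -0.1, -0.4]
opening: 1.0
grasp_force: 0.0
clock: 6.8
eef_pos: [514.2, -11.4, 32.8]
tcp_rot: [3.139, -0.0, 1.421]
contact_force: [-2.1, 1.7, 7.5]
opening: 0.526
grasp_force: 61.8
clock: 7.1
eef_pos: [511.8, -30.6, 32.8]
tcp_rot: [3.138, -0.001, 1.42]
contact_force: [-0.0, 5.8, 6.1]
opening: 0.53
grasp_force: 61.5
```

```bash

python3 -m crank '[[-0.025,0,0,0,0,0,1],[-0.05,0,0,0,0,0,1],[-0.075,0,0,0,0,0,1],[-0.098,0,0,0,0,0,1],[-0.1,0,0,0,0,0,1]]'
python3 -m crank '[[0,0,0,0,0,0,0.5],[0,0,0,0,0,0,0],[0,0,0,0,0,0,0],[0,0,-0.04,0,0,0,0],[0,0,-0.08,0,0,0,0]]'
python3 -m crank '[[0,0,-0.06,0,0,0,0],[0,0,-0.06,0,0,0,0],[0,0,-0.06,0,0,0,0]]'
python3 - <<'E'
from h import *
go(dk(-52,0,32),1.418)
f=cams.grab_frame("wrist"); crop(f,0,0,512,384,1.5,"pics/w3.png")
E
```

```text
clock: 7.6
eef_pos: [496.3, -132.1, 32.8]
tcp_rot: [3.138, 0.0, 1.419]
contact_force: [0.9, 4.4, 7.8]
opening: 0.529
grasp_force: 61.7
clock: 8.1
eef_pos: [494.0, -129.6, 111.1]
tcp_rot: [-3.139, -0.0, 1.421]
contact_force: [0.4, -0.7, 0.0]
opening: 0.997
grasp_force: 0.0
clock: 8.4
eef_pos: [496.4, -130.2, 173.1]
tcp_rot: [3.137, 0.0, 1.421]
contact_force: [0.5, 0.1, -0.3]
opening: 1.001
grasp_force: 0.0
t 8.4 at [ 496.4 -130.2  173.1] [3.137 0.    1.421] q6 -0.11 F [ 0.5  0.1 -0.3] open 1.0
shift [ 0.0538 -0.0018  0.141 ] turn [0.005 0.    0.003]
```

View pics/w3.png

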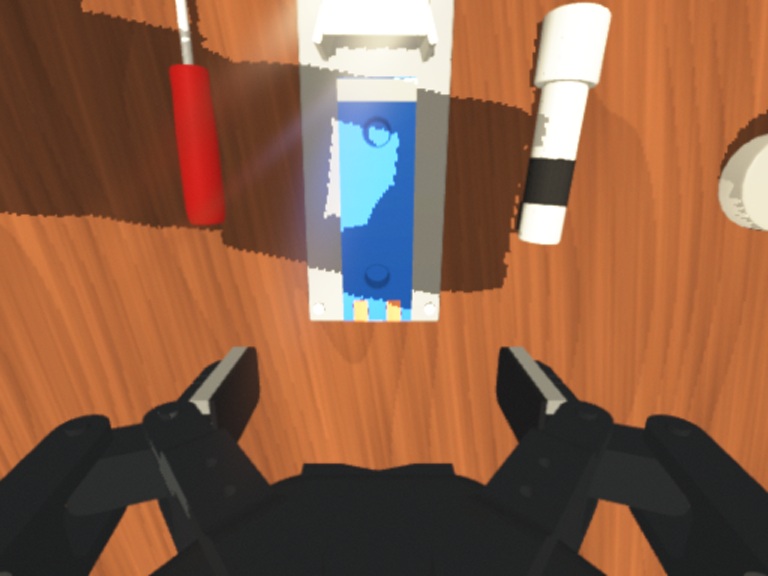

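The wrist view shows the box fully out on the plate. The top of its white end is at row 79 (columns 337-417) and its copper end at row 321 (344-412). The holes are at (377,131) and (377,275).

```bash
python3 - <<'E'
from h import *
f=cams.grab_frame("wrist")
def D(u,v,z):
    p=hit(f,(u/1.5,v/1.5),z); d=p[:2]-np.array([511.2,-25.5]); c,s=np.cos(1.418),np.sin(1.418)
    return p.round(1),"dock",round(d@[c,s],1),round(d@[-s,c],1)
for a in [(337,79,42),(417,79,42),(344,321,42),(412,321,42),(377,131,42),(377,275,42),(310,321,8),(438.5,321,8)]: print(a,*D(*a))
go(dk(-52,0,32),1.418)
E
```

```text
(337, 79, 42) [490.2  -7.8  42. ] dock 14.3 23.4
(417, 79, 42) [535.8 -14.7  42. ] dock 14.4 -22.7
(344, 321, 42) [ 468.8 -154.9   42. ] dock -134.3 22.2
(412, 321, 42) [ 514.1 -161.8   42. ] dock -134.2 -23.6
(377, 131, 42) [508.8 -39.3  42. ] dock -14.0 0.3
(377, 275, 42) [ 495.6 -126.6   42. ] dock -102.3 0.1
(310, 321, 8) [ 438.2 -163.5    8. ] dock -147.5 51.1
(438.5, 321, 8) [ 535.3 -178.2    8. ] dock -147.3 -47.1
t 8.5 at [ 494.5 -129.8  170.1] [-3.141 -0.     1.421] q6 -0.11 F [-1.   0.3 -0.7] open 1.0
shift [0.0536 0.0009 0.1381] turn [-0.001 -0.     0.003]
```

```bash

python3 -m crank '[[0.046,0,0.02,0,0,0,0],[0.046,0,0.07,0,0,0,0],[0.046,0,0.12,0,0,0,0],[0.046,0,0.139,0,0,0,0],[0.046,0,0.139,0,0,0,0]]'
python3 -m crank '[[0,0,0,0,0,0,0.3],[0,0,0,0,0,0,1],[0,0,0,0,0,0,1],[0,0,0,0,0,0,1],[0,0,0,0,0,0,1]]' 80
python3 -m crank '[[0,0,-0.02,0,0,0,1],[0,0,-0.05,0,0,0,1],[0,0,-0.08,0,0,0,1],[0,0,-0.08,0,0,0,1]]'
```

```text
clock: 9.0
eef_pos: [497.9, -83.7, 27.3]
tcp_rot: [-3.132, -0.0, 1.421]
contact_force: [0.0, 0.2, -0.6]
opening: 1.0
grasp_force: 0.0
clock: 9.5
eef_pos: [503.0, -84.9, 33.5]
tcp_rot: [3.139, 0.0, 1.421]
contact_force: [-1.4, -0.6, 6.3]
opening: 0.524
grasp_force: 83.0
clock: 9.9
eef_pos: [504.4, -85.1, 115.9]
tcp_rot: [3.134, 0.0, 1.421]
contact_force: [1.6, -0.2, -4.0]
opening: 0.524
grasp_force: 83.7
```

```bash

python3 -m crank '[[0,0,0,0,0,0.15,1],[0,0,0,0,0,0.3,1],[0,0,0,0,0,0.45,1],[0,0,0,0,0,0.6,1],[0,0,0,0,0,0.745,1]]' >/dev/null
python3 -m crank '[[0,0,0,0,0,0.15,1],[0,0,0,0,0,0.3,1],[0,0,0,0,0,0.45,1],[0,0,0,0,0,0.6,1],[0,0,0,0,0,0.745,1]]' 
python3 -m crank '[[0,0,0,0,0,0.15,1],[0,0,0,0,0,0.3,1],[0,0,0,0,0,0.45,1],[0,0,0,0,0,0.6,1],[0,0,0,0,0,0.745,1]]' >/dev/null
python3 -m crank '[[0,0,0,0,0,0.15,1],[0,0,0,0,0,0.3,1],[0,0,0,0,0,0.45,1],[0,0,0,0,0,0.6,1],[0,0,0,0,0,0.745,1]]' 
python3 - <<'E'
from h import *
go(dk(-59.5,0,33),1.418-3.1416)
E
```

```text
clock: 10.9
eef_pos: [501.2, -84.5, 111.2]
tcp_rot: [-3.141, 0.001, -0.075]
contact_force: [-0.0, -0.1, -4.8]
opening: 0.527
grasp_force: 83.6
clock: 11.9
eef_pos: [501.3, -84.5, 111.1]
tcp_rot: [3.141, 0.0, -1.565]
contact_force: [-0.3, -0.2, -3.3]
opening: 0.523
grasp_force: 83.6
t 11.9 at [501.3 -84.5 111.1] [ 3.141  0.    -1.565] q6 2.966 F [-0.3 -0.2 -3.3] open 0.52
shift [-0.0002 -0.001   0.0781] turn [0.001 0.    0.158]
```

```bash

python3 -m crank '[[0,0,0.03,0,0,0,1],[0,0,0.06,0,0,0,1],[0,0,0.072,0,0,0,1],[0,0,0.079,0,0,0,1],[0,0,0.079,0,0,0,1]]' 
python3 -m crank '[[0,0,0,0,0,0,0.5],[0,0,0,0,0,0,0],[0,0,0,0,0,0,0],[0,0,-0.04,0,0,0,0],[0,0,-0.07,0,0,0,0]]'
python3 -m crank '[[0,0,0,0,0,-0.15,0],[0,0,0,0,0,-0.3,0],[0,0,0,0,0,-0.45,0],[0,0,0,0,0,-0.6,0],[0,0,0,0,0,-0.745,0]]' >/dev/null
python3 -m crank '[[0,0,0,0,0,-0.15,0],[0,0,0,0,0,-0.3,0],[0,0,0,0,0,-0.45,0],[0,0,0,0,0,-0.6,0],[0,0,0,0,0,-0.745,0]]' >/dev/null
python3 -m crank '[[0,0,0,0,0,-0.15,0],[0,0,0,0,0,-0.3,0],[0,0,0,0,0,-0.45,0],[0,0,0,0,0,-0.6,0],[0,0,0,0,0,-0.745,0]]' >/dev/null
python3 -m crank '[[0,0,0,0,0,-0.15,0],[0,0,0,0,0,-0.3,0],[0,0,0,0,0,-0.45,0],[0,0,0,0,0,-0.6,0],[0,0,0,0,0,-0.748,0]]'
python3 -m crank '[[0,0,0,0,0,0,0]]' >/dev/null
python3 - <<'E'
from h import *
go(dk(-59.5,0,32),1.418)
E
```

```text
clock: 12.4
eef_pos: [501.8, -84.6, 33.7]
tcp_rot: [3.141, 0.0, -1.559]
contact_force: [0.7, -0.0, -4.7]
opening: 0.528
grasp_force: 83.5
clock: 12.9
eef_pos: [501.9, -84.6, 103.9]
tcp_rot: [3.141, 0.0, -1.559]
contact_force: [1.0, 0.7, 0.1]
opening: 0.998
grasp_force: 0.0
clock: 14.9
eef_pos: [502.3, -84.6, 103.2]
tcp_rot: [3.141, 0.0, 1.43]
contact_force: [0.2, -0.1, 0.0]
opening: 0.999
grasp_force: 0.0
t 15.0 at [502.2 -84.7 103.2] [3.141 0.    1.426] q6 -0.025 F [-0.4 -0.   0.1] open 1.0
shift [ 0.0003 -0.0002  0.0712] turn [0.001 0.    0.008]
```

```bash

python3 -m crank '[[0,0,0.04,0,0,0.008,0],[0,0,0.06,0,0,0.008,0],[0,0,0.071,0,0,0.008,0],[0,0,0.071,0,0,0.008,0.2],[0,0,0.071,0,0,0.008,0.5]]'
python3 -m crank '[[0,0,0,0,0,0,1],[0,0,0,0,0,0,1],[0,0,0,0,0,0,1],[0,0,0,0,0,0,1],[0,0,0,0,0,0,1]]' 50
python3 - <<'E'
from h import *
go(dk(-59.5,0,33),1.418)
f=cams.grab_frame("wrist"); crop(f,0,0,512,384,1.5,"pics/w4.png")
E
```

```text
clock: 15.5
eef_pos: [502.4, -84.7, 32.5]
tcp_rot: [3.141, 0.0, 1.414]
contact_force: [0.2, 0.2, 0.7]
opening: 0.689
grasp_force: 0.0
clock: 16.0
eef_pos: [502.8, -84.8, 33.3]
tcp_rot: [3.14, 0.0, 1.416]
contact_force: [-1.6, -0.0, 8.2]
opening: 0.563
grasp_force: 48.1
t 16.0 at [502.8 -84.8  33.3] [3.14  0.    1.416] q6 -0.015 F [-1.6 -0.   8.2] open 0.56
shift [ 0.0004 -0.0007  0.0003] turn [ 0.002  0.    -0.002]
```

View pics/w4.png

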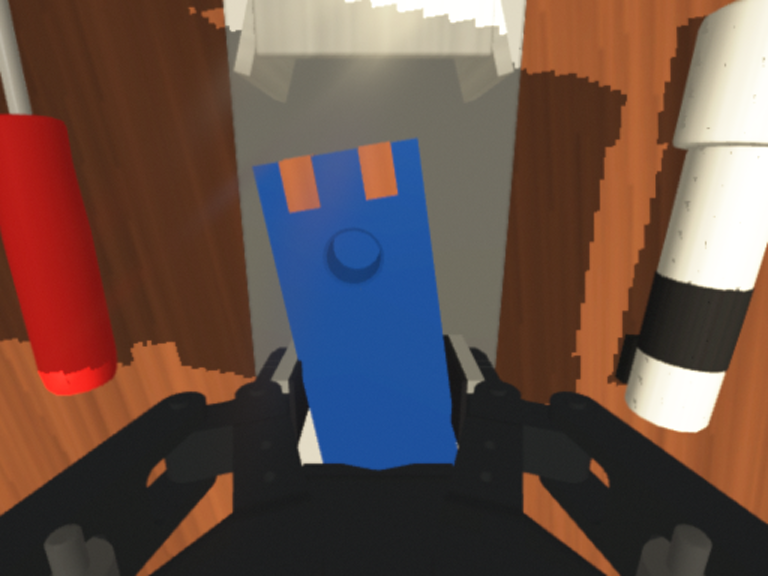

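The box is turned correctly with copper ahead, but it sits about 0.16 rad off and the pads have jammed across it. I'll open, turn to the box's angle, grip and turn it straight.

```bash

python3 -m crank '[[0,0,0,0,0,0,0.2],[0,0,0,0,0,0,0.2],[0,0,0,0,0,-0.08,0.2],[0,0,0,0,0,-0.16,0.2],[0,0,0,0,0,-0.16,0.2]]'
python3 -m crank '[[0,0,0,0,0,0,1],[0,0,0,0,0,0,1],[0,0,0,0,0,0,1],[0,0,0,0,0,0,1],[0,0,0,0,0,0,1]]' 80
python3 -m crank '[[0,0,-0.004,0,0,0,1],[0,0,-0.004,0,0,0.08,1],[0,0,-0.004,0,0,0.16,1],[0,0,-0.004,0,0,0.16,1]]'
python3 - <<'E'
from h import *
go(dk(-59.5,0,33),1.418)
f=cams.grab_frame("wrist"); crop(f,0,0,512,384,1.5,"pics/w5.png")
E
```

```text
clock: 16.55
eef_pos: [502.1, -84.6, 32.1]
tcp_rot: [3.141, 0.0, 1.577]
contact_force: [0.1, -0.9, 0.0]
opening: 0.799
grasp_force: 0.0
clock: 17.05
eef_pos: [502.2, -84.6, 32.4]
tcp_rot: [3.141, 0.0, 1.574]
contact_force: [-1.4, 0.1, 6.3]
opening: 0.524
grasp_force: 82.9
clock: 17.45
eef_pos: [501.5, -84.5, 35.8]
tcp_rot: [-3.141, -0.0, 1.414]
contact_force: [-0.4, -0.4, -3.7]
opening: 0.525
grasp_force: 82.2
t 17.45 at [501.5 -84.5  35.8] [-3.141 -0.     1.414] q6 -0.013 F [-0.4 -0.4 -3.7] open 0.52
shift [0.0003 0.0006 0.0028] turn [-0.001 -0.    -0.004]
```

View pics/w5.png

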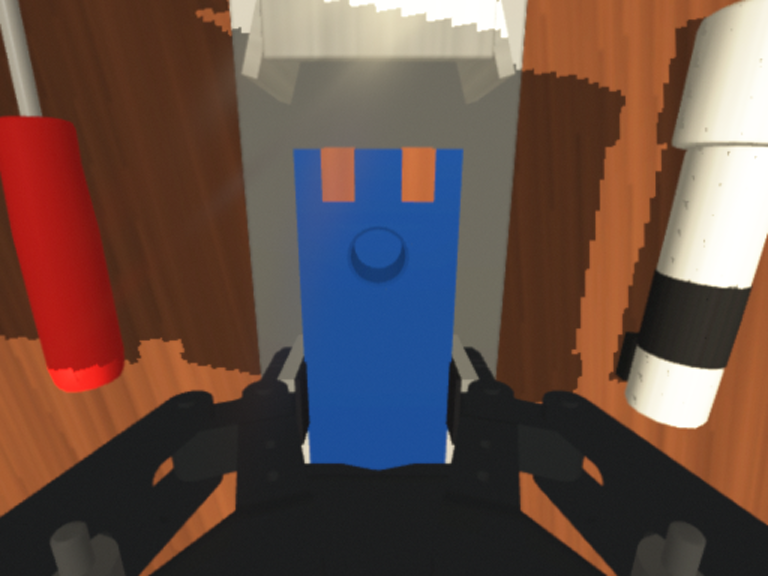

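The box is now straight and centred on the mouth: its front edge runs from column 294 to 462, and the mouth is centred at about 379. I'll lower it and push.

```bash

python3 -m crank '[[0,0,0.003,0,0,0,1],[0.02,0,0.003,0,0,0,1],[0.035,0,0.003,0,0,0,1],[0.05,0,0.003,0,0,0,1],[0.065,0,0.003,0,0,0,1]]' 60
python3 -m crank '[[0.003,0,0,0,0,0,1],[0.003,0,0,0,0,0,1]]'
```

```text
clock: 18.0
eef_pos: [512.1, -19.2, 32.9]
tcp_rot: [-3.142, 0.0, 1.417]
contact_force: [0.2, -0.1, -4.2]
opening: 0.525
grasp_force: 82.4
clock: 18.2
eef_pos: [512.6, -16.6, 32.9]
tcp_rot: [3.142, 0.0, 1.418]
contact_force: [-0.1, 0.1, -3.5]
opening: 0.526
grasp_force: 82.4
```

```bash

python3 -m crank '[[0,0,0,0,0,0,0.3],[0,0,0,0,0,0,0.2],[-0.03,0,0,0,0,0,0.2],[-0.054,0,0,0,0,0,0.2],[-0.054,0,0,0,0,0,0.2]]'
python3 -m crank '[[0,0,0,0,0,0,1],[0,0,0,0,0,0,1],[0,0,0,0,0,0,1],[0,0,0,0,0,0,1],[0,0,0,0,0,0,1]]' 60
python3 -m crank '[[0.012,0,0,0,0,0,1],[0.024,0,0,0,0,0,1],[0.036,0,0,0,0,0,1],[0.046,0,0,0,0,0,1],[0.05,0,0,0,0,0,1]]'
python3 -m crank '[[0.003,0,0,0,0,0,1],[0.006,0,0,0,0,0,1],[0.006,0,0,0,0,0,1]]'
```

```text
clock: 18.7
eef_pos: [504.0, -73.1, 33.2]
tcp_rot: [3.141, 0.0, 1.413]
contact_force: [0.3, -0.2, -1.3]
opening: 0.799
grasp_force: 0.0
clock: 19.2
eef_pos: [504.5, -70.6, 33.3]
tcp_rot: [3.141, 0.0, 1.417]
contact_force: [-1.0, -4.5, 4.6]
opening: 0.529
grasp_force: 62.0
clock: 19.7
eef_pos: [512.4, -20.4, 33.4]
tcp_rot: [3.141, 0.0, 1.418]
contact_force: [-0.5, -5.3, 5.9]
opening: 0.529
grasp_force: 62.0
clock: 20.0
eef_pos: [512.8, -17.0, 33.4]
tcp_rot: [3.141, 0.003, 1.418]
contact_force: [-2.9, -21.9, 7.7]
opening: 0.528
grasp_force: 62.2
```

```bash

python3 -m crank '[[-0.002,0,0,0,0,0,0.3],[-0.002,0,0,0,0,0,0],[-0.002,0,0,0,0,0,0],[-0.002,0,-0.05,0,0,0,0],[-0.002,0,-0.1,0,0,0,0]]'
python3 -m crank '[[0,0,-0.05,0,0,0,0],[0,0,-0.05,0,0,0,0]]'>/dev/null
python3 - <<'E'
from h import *
go([528,82.5,180],1.418)
f=cams.grab_frame("wrist"); crop(f,130,0,390,195,3,"pics/w6.png")
print(f["position"],f["orientation"])
E
```

```text
clock: 20.5
eef_pos: [511.0, -16.8, 132.4]
tcp_rot: [-3.137, 0.0, 1.416]
contact_force: [0.9, 0.4, 0.3]
opening: 1.002
grasp_force: 0.0
t 20.7 at [516.3 -17.  189.3] [ 3.131e+00 -2.000e-03  1.416e+00] q6 0.118 F [ 0.8  0.4 -0.3] open 1.0
shift [ 0.1001 -0.0039  0.0094] turn [ 0.011 -0.002 -0.002]
[525.35107766  50.7745563  313.13487197] [ 2.87040384 -0.01068384 -0.15495897]
```

View pics/w6.png

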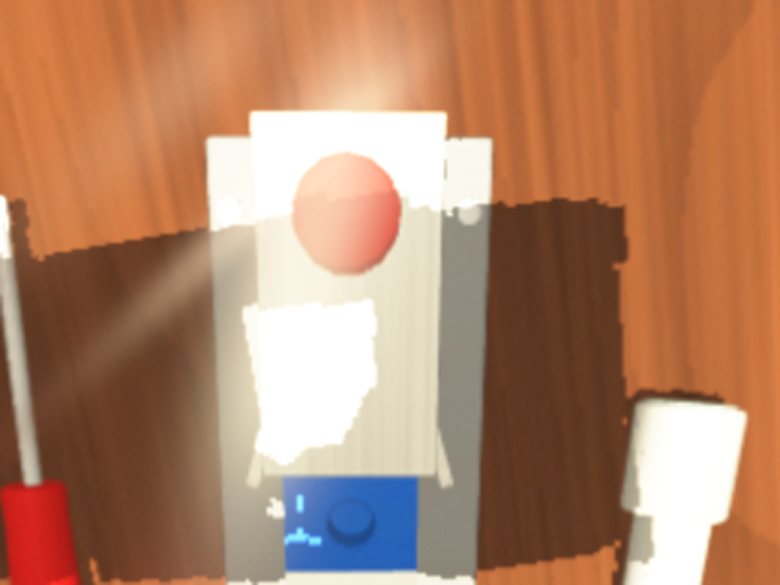

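The crop shows the pin head's top disc centred at about (346,207). The protruding box hole is at (351,519) and the box's white end begins at row 571.

```bash
python3 - <<'E'
from h import *
f=cams.grab_frame("wrist")
c,s=np.cos(1.418),np.sin(1.418)
for n,u,v,z in [("pin",346,207,114),("hole",351,519,42),("pl1",208,137,8),("pl2",491,138,8),("m",350,476,48)]:
    p=hit(f,(130+(u-1)/3,(v-1)/3),z); d=p[:2]-np.array([511.2,-25.5]); print(n,p.round(1),round(d@[c,s],1),round(d@[-s,c],1))
go([528.5,82.5,180],1.418)
E
```

```text
pin [525.8  81.  114. ] 107.5 1.8
hole [512.3  -5.6  42. ] 19.9 2.0
pl1 [483.7 126.6   8. ] 146.1 50.3
pl2 [579.3 111.5   8. ] 145.7 -46.5
m [514.5  10.   48. ] 35.6 2.1
t 20.8 at [513.2 -17.  184.2] [ 3.139e+00 -1.000e-03  1.416e+00] q6 0.118 F [-0.7 -0.4  0.4] open 1.0
shift [ 0.1007 -0.0002  0.0042] turn [ 0.003 -0.001 -0.002]
```

```bash

python3 -m crank '[[0.05,0,0,0,0,0,1],[0.0995,0,0,0,0,0,1],[0.0995,0,0,0,0,0,1],[0.0995,0,0,0,0,0,1],[0.0995,0,0,0,0,0,1]]' 40
python3 -m crank '[[0,0,0.025,0,0,0,1],[0,0,0.042,0,0,0,1],[0,0,0.048,0,0,0,1],[0,0,0.053,0,0,0,1],[0,0,0.058,0,0,0,1]]'
```

```text
clock: 21.3
eef_pos: [526.8, 80.4, 181.5]
tcp_rot: [-3.139, 0.001, 1.416]
contact_force: [0.5, 0.2, -0.0]
opening: 0.142
grasp_force: 0.0
clock: 21.8
eef_pos: [528.0, 80.3, 125.1]
tcp_rot: [3.141, 0.0, 1.415]
contact_force: [-1.4, -1.0, 1.3]
opening: 0.003
grasp_force: 0.9
```

```bash

python3 -m crank '[[0,0,0.003,0,0,0,1],[0,0,0.006,0,0,0,1],[0,0,0.009,0,0,0,1],[0,0,0.012,0,0,0,1]]'
python3 -m crank '[[0,0,0.002,0,0,0,1],[0,0,0.004,0,0,0,1],[0,0,0.004,0,0,0,1]]'
```

```text
clock: 22.2
eef_pos: [528.2, 80.8, 113.6]
tcp_rot: [3.141, -0.0, 1.416]
contact_force: [-1.4, -1.4, 5.6]
opening: -0.001
grasp_force: 2.8
clock: 22.5
eef_pos: [528.2, 80.9, 109.1]
tcp_rot: [3.141, -0.0, 1.416]
contact_force: [0.9, -1.1, 2.2]
opening: -0.002
grasp_force: 1.1
```

```bash

python3 -m crank '[[0,0,0.002,0,0,0,1],[0,0,0.002,0,0,0,1],[0,0,0.004,0,0,0,1],[0,0,0.004,0,0,0,1]]'
```

```text
clock: 22.9
eef_pos: [528.6, 81.0, 108.6]
tcp_rot: [3.14, -0.0, 1.416]
contact_force: [-13.5, -3.5, 47.3]
opening: -0.003
grasp_force: 23.8
```

```bash

python3 -m crank '[[0,0,-0.02,0,0,0,1],[0,0,-0.06,0,0,0,1],[0,0,-0.11,0,0,0,1],[-0.05,0,-0.11,0,0,0,1],[-0.1,0,-0.11,0,0,0,1]]'
python3 -m crank '[[0,0,0,0,0,0,1],[0,0,0,0,0,0,1]]'
python3 - <<'E'
from h import *
f=cams.grab_frame("wrist"); crop(f,130,0,390,195,3,"pics/w7.png")
E
```

```text
clock: 23.4
eef_pos: [513.4, -17.9, 216.7]
tcp_rot: [3.138, -0.001, 1.419]
contact_force: [-0.1, -0.2, -0.6]
opening: 0.005
grasp_force: 0.0
clock: 23.6
eef_pos: [512.2, -18.7, 214.9]
tcp_rot: [3.141, -0.001, 1.413]
contact_force: [-0.1, 0.1, 0.2]
opening: -0.002
grasp_force: 0.0
```

View pics/w7.png

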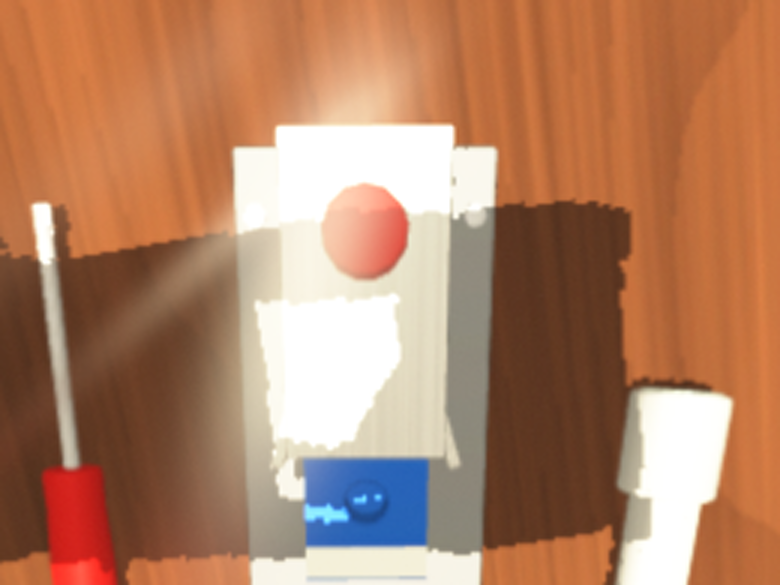

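The pin head is now smaller in view, about 86 px wide, which matches the lowered height. The box is home with its hole at (366,499) and the white band outside.

```bash
python3 -c "
from rig import sign_off
print(sign_off())"
```

```text
the job is handed in; nothing more can be done
None
```

I handed the job in at about 24 s: the box is reversed and home against the stop with its copper contacts inside, the red pin is pushed back down to its hard stop, and the arm is clear; the hand-in returned no verdict.

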